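Open the carrom coin chest by its worn two-dial lock

TASK

The carrom men are locked in the dark plastic chest: set the left dial to 3 and the right dial to 7, then pull the drawer gently out to its stop and let go. The lock is worn, so each dial catches somewhere close to its number, up to half a number to either side: feel for the catch and leave the dial there. Never force the drawer while it is still locked, and leave the cup, the tumbler and the striker where they stand.

Things in the scene. Friction and masses are not known exactly. Their poses are not given: they have to be found in the camera images.
- chest: Dark plastic coin chest standing fast on the carrom board (board surface 18 mm above z = 0): 180 mm deep (its x), 240 mm wide (its y), 88 mm high. Origin: centre of its underside; x points from the drawer front to the back, y left, z up. Two round dials lie side by side on its top, axes 110 mm apart; the drawer opens towards the chest's -x
- knob_left (a point): On the axis (upright, fixed in the chest) of the left (+y) dial, 26 mm above the chest's top, 6 mm below the knob's top. The dial: a white skirt 60 mm across, 4 mm thick, with black numerals 0 to 9, and on it a black knurled round knob 36 mm across, 28 mm high, to be gripped from above across its diameter. A white line on the knob's top points to the dial's 0
- knob_right (a point): The same for the right (-y of the chest) dial
- index_left (a point): Red index mark of the left dial, on the chest's top at the drawer side (-x of the chest) of the dial, 37 mm from its axis. The dial reads the number that stands at this mark
- index_right (a point): The same for the right dial
- dial_left (a joint): Reading of the left dial in rad: 0.6283 (36 degrees) per number, 0 when its 0 stands at the index; 3 reads 1.885. Grows as the dial is turned clockwise seen from above (numbers run counter-clockwise round the skirt). Turns either way without end, with a drag of about 0.05 N m. Its one gate lies within 0.31 rad either side of 3, unknown where; nothing outside shows it
- dial_right (a joint): The same for the right dial, whose gate lies 0.1 to 0.31 rad to one side of 7, which reads 4.398
- drawer_slide (a joint): How far the drawer is out, in m: 0 shut, 0.09 at its stop. Free, it slides with about 2 N of drag. With either dial off its gate it is stopped after about 1.5 mm; the lock gives a little under load and bears 20 N at most, so a pull that meets 10 N means that it is still locked
- drawer: The drawer with the men; origin as the chest's when shut. Its steel strike is held by two spring catches, one to each dial, which drop into the dials' gates. Turning in, the catch draws the dial over the last 0.06 rad to the gate's middle; past the middle it holds the dial back, with some 0.15 to 0.2 N m over the drag, and after 0.06 rad jumps out. Let go within 0.04 rad of the middle, a dial settles there
- drawer_handle (a point): Middle of the drawer's steel bar handle: bar 11 mm thick and 100 mm long along the chest's y, centre line 35 mm in front of the drawer's face (43 mm in front of the chest's front) and 62 mm above the chest's underside; moves with the drawer. Can be pinched from above, one finger in the gap behind it
- cup_mid (a point): Centre, half-way up, of a blue ceramic cup 76 mm across and 82 mm high standing on the board beside the chest; bystander
- tumbler_mid (a point): Centre, half-way up, of a steel tumbler standing mouth down, 74 mm across and 102 mm high, on a round cork mat 110 mm across and 5 mm thick at the other side of the chest; bystander
- striker_mid (a point): Centre of the translucent yellow striker, a disc 41 mm across and 11 mm thick, lying on the board's right-hand baseline (-y), nearer the robot than the chest; bystander

How it is judged:
By the outcome, as a careful person would: the job done as asked, in the order asked, and still so for the second after the job is handed in, with the robot touching nothing.
It also fails if it takes over 72 s, if anything falls off the work surface, if the arm or the gripper's body presses on something with over 40 N, if the wrist force passes 120 N, or if a joint passes its speed limit or range.

ROBOT

A 6-joint arm with a two-finger parallel gripper is mounted at the origin on the work surface. World frame = base frame: x ahead of the robot, y to its left, z up, the work surface at z = 0. Lengths are in m, angles in rad, forces in N, time in s.
With the tool pointing down it reaches from about 0.35 to 0.975 m from the base axis. Payload 4.9 kg.
Tool frame: the origin (TCP) lies at the very end of the fingers, on their centre line; the grasp point (between the pads) lies 19 mm behind it; x points along the fingers, y is the direction in which the jaws open and shut, and the axes are right-handed (so a half turn about x gives the same grasp; the last joint's range is limited). The gripper opens to 85 mm and grips with 20 to 120 N. Pads are 22 mm wide; open, the fingers measure 114 mm over their backs; the gripper's body (76 mm by 85 mm) begins 54 mm behind the grasp point. The pads swing forward as they close: fully open they stand 13 mm farther back than shut.
Start: joints at [1.182, 0.053, 1.613, -0, 1.476, -0.119], TCP at [0.167, 0.602, 0.231] pointing down, gripper open.
Joint ranges: [-3.01, 3.01], [-1.01, 2.22], [0.06, 2.58], [-1.02, 4.17], [0.09, 2.62], [-3.14, 3.14]. Speed limits (rad/s): [2.57, 2.57, 3.14, 3.14, 3.14, 3.14].

INTERFACE

Orientations are given as a rotation vector (axis times angle).
In Python, from station import ctrl, get_image, calibration, finish_job, search_frame, cut_out, mark_of gives the robot as it stands. The module is installed in compiled form; this text tells all that it offers.
- The arm moves only by the tool arm_command, never from a script. Its argument "plan" is a list that holds one entry, the list of rows, each a list of 7 numbers: the shift along the tool's x, y, z in m, then the turn, a rotation vector about the tool's x, y, z in degrees, then the finger opening in m, from 0 to 0.0854. A call has 1 to 20 rows; each row shifts and turns the pose as measured when the row begins, along the tool's axes as they then stand; what a row does not reach is not made up. A row lasts 1/12 s, in which the tool goes at most 41.7 mm and 7.16 degrees, less where a joint would pass 70% of its speed; a pose out of reach is approached as far as the arm can. A call with a gripper value outside its range is refused whole. The fingers move at their own pace and stop on an object; "squeeze" is the grip in N (left out, the last holds). Time passes only in rows, so rows that do not move let the fingers close. It gives the time, the measured TCP pose, the force and the opening at its end, in the units of the state.
- ctrl.get_obs(): the state, without advancing time (a new reading comes with each control period).
- get_image(name): name is "scene" or "top" or "wrist"; returns the picture (420x560x3 uint8, red, green, blue); there is no depth.
- calibration(name): a dict with "fx", "fy", "cx", "cy" (pixels), "k1" (the pictures are not rectified: a ray, as slopes to the right and down, at radius r is drawn at 1 + k1 r^2 times it, then the intrinsics apply), "cam_to_world" (4x4, takes a point from camera to world coordinates); the wrist camera has in their place "hand_eye" (4x4, takes a point from camera to tool coordinates, whose origin is the TCP and whose axes are the tool frame's). Camera axes: x right, y down, z forward; pixel columns grow to the right and rows downward; lengths in m; the calibration is good to about 2 mm. A picture is of the moment at which its call begins: read the wrist's pose just before it. calibration takes no time and is no camera call.
- finish_job(): hands the job in, once; it reports no verdict.
Trained networks look in the newest picture that a camera, given by its name, has taken for a name from the list of things; names that differ only in an ending like _2 or _b are one class to them, and where a whole thing is asked for, a point or a joint stands for the part that bears it (a point fixed in the world has none). Each returns a list of dicts, best first, with "conf" (0 to 1); they miss things now and then, are a little off and sometimes report something else, mostly with a low value. They report only what shows in the picture. A call takes as long as a camera call.
- search_frame(camera, thing): "at" ([x, y, z] in m, in the coordinates of the camera as it stood for that picture, good to about 4 mm: the middle of the surface that is visible of it).
- cut_out(camera, thing): "mask" (420x560 bool, what is visible of it).
- mark_of(camera, thing): "at" ([x, y, z] in m, in the coordinates of the camera as it stood for that picture, good to about 4 mm: a listed point, or the origin of a listed thing).
The state is a dict: "t": time; "q": joint angles; "dq": joint speeds; "effort": joint torques, N m; "tool_pos": TCP position; "tool_rot": TCP orientation; "contact_force": force on the tool from outside, world axes, zero at the start; "wrist_torque": the same for the moment, N m; "opening": finger opening in m.
Only numpy, scipy, OpenCV 4.12 (cv2) and the standard library are available. Lean on these libraries where they do the work, as an engineer would, in place of code of your own. Each camera call takes 0.05 s, during which the arm holds its last target. There are 200 camera calls.

## Working session

There is one attempt and no reset: what is moved stays moved. The work goes in short steps, Python scripts to look and compute and a tool call to move; the robot and the scene stay as the last step left them, time stands still between calls to the robot, and variables do not carry over. Pictures are saved under pics/ and viewed, about 8 in all and at most 12, crops included, and the job is handed in when it is done.

Besides the shell and the picture viewer there is one more tool, called as a command line: name --argument value ..., lists and objects as JSON in quotes. arm_command: Moves the arm, as the interface text tells. Its arguments: {"type":"object","properties":{"plan":{"type":"array","items":{"type":"array","items":{"type":"array","items":{"type":"number"}}}},"squeeze":{"type":"number"}},"required":["plan"]}

```bash
mkdir -p pics; ls; cat > h.py <<'E'
import numpy as np, cv2
from scipy.spatial.transform import Rotation as R
from station import ctrl, get_image, calibration, search_frame, cut_out, mark_of
np.set_printoptions(precision=4, suppress=True)
def T(cam):
    c=calibration(cam)
    if cam!='wrist': return np.array(c['cam_to_world'])
    o=ctrl.get_obs(); M=np.eye(4); M[:3,:3]=R.from_rotvec(o['tool_rot']).as_matrix(); M[:3,3]=o['tool_pos']
    return M@np.array(c['hand_eye'])
def snap(cam,f):
    M=T(cam); im=get_image(cam); cv2.imwrite('pics/'+f,im[:,:,::-1]); return M,im
def W(M,p): return M[:3,:3]@np.array(p)+M[:3,3]
def ray(cam,M,uv):
    c=calibration(cam); d=np.array([(uv[0]-c['cx'])/c['fx'],(uv[1]-c['cy'])/c['fy']]); s=d.copy()
    for _ in range(20): s=d/(1+c['k1']*(s@s))
    return M[:3,3], M[:3,:3]@np.array([s[0],s[1],1])
def onz(cam,M,uv,z):
    o,d=ray(cam,M,uv); return o+d*(z-o[2])/d[2]
def px(cam,M,p):
    c=calibration(cam); q=M[:3,:3].T@(np.array(p)-M[:3,3]); s=q[:2]/q[2]; s=s*(1+c['k1']*(s@s))
    return np.array([c['fx']*s[0]+c['cx'],c['fy']*s[1]+c['cy']])
E
python3 - <<'E'
from h import *
o=ctrl.get_obs(); print({k:np.array(v) for k,v in o.items()})
for cam in ['scene','top']:
    M,im=snap(cam,cam+'0.png')
    print(cam,M[:3,3])
    for n in ['knob_left','knob_right','index_left','index_right','drawer_handle','cup_mid','tumbler_mid','striker_mid','chest']:
        r=mark_of(cam,n); print(n,[(round(x['conf'],2),W(M,x['at'])) for x in r[:2]])
a=cv2.imread('pics/scene0.png');b=cv2.imread('pics/top0.png')
E
```

```text
pics
{'t': array(0.), 'q': array([ 1.182 ,  0.0533,  1.6143, -0.    ,  1.476 , -0.119 ]), 'dq': array([ 0.0006, -0.0014, -0.0012,  0.0014, -0.0005, -0.0008]), 'effort': array([  0.0005, -39.3687, -37.0174,  -0.0001,   0.0072,  -0.    ]), 'tool_pos': array([0.1663, 0.6018, 0.2301]), 'tool_rot': array([ 0.2102,  1.5609, -0.2134]), 'contact_force': array([ 0.4689,  0.5265, -0.7403]), 'wrist_torque': array([ 0.0657, -0.0471,  0.0012]), 'opening': array(0.0853)}
scene [1.0989 0.2079 0.7517]
knob_left [(0.89, array([0.6431, 0.1485, 0.1348]))]
knob_right [(0.95, array([0.6618, 0.036 , 0.1336]))]
index_left []
index_right [(0.89, array([0.6275, 0.0284, 0.1093]))]
drawer_handle [(0.89, array([0.5529, 0.0747, 0.0822]))]
cup_mid [(0.84, array([ 0.7384, -0.1197,  0.063 ]))]
tumbler_mid [(0.98, array([0.6489, 0.3146, 0.0751])), (0.41, array([0.6077, 0.1438, 0.1059]))]
striker_mid [(0.45, array([ 0.426 , -0.2613,  0.0271]))]
chest [(0.67, array([0.6808, 0.0959, 0.0194])), (0.5, array([0.5557, 0.0753, 0.0819]))]
top [0.4044 0.0092 1.084 ]
knob_left [(0.98, array([0.6437, 0.1476, 0.1307]))]
knob_right [(0.56, array([0.6649, 0.0383, 0.1323]))]
index_left [(0.58, array([0.6042, 0.1386, 0.1102]))]
index_right [(0.57, array([0.6267, 0.0298, 0.1051]))]
drawer_handle [(0.96, array([0.5559, 0.0702, 0.081 ]))]
cup_mid [(0.65, array([ 0.7339, -0.122 ,  0.0566]))]
tumbler_mid [(0.92, array([0.6511, 0.3106, 0.0711]))]
striker_mid [(0.7, array([ 0.4264, -0.2581,  0.0238]))]
chest [(0.64, array([0.6825, 0.099 , 0.0216]))]
```

```bash
python3 - <<'E'
from h import *
a=cv2.imread('pics/scene0.png');b=cv2.imread('pics/top0.png')
P=[0.66,0.09,0.12]
out=[]
for c,i in(('scene',a),('top',b)):
    u,v=px(c,T(c),P).astype(int); print(c,u,v)
    s=60 if c=='top' else 75
    x0,y0=max(u-s,0),max(v-s,0); print(x0,y0,2*s)
    out.append(cv2.resize(i[y0:y0+2*s,x0:x0+2*s],(400,400),interpolation=cv2.INTER_CUBIC))
m=np.vstack([np.hstack(out)])
cv2.imwrite('pics/c1.png',m)
E
```

```text
scene 298 250
223 175 150
top 226 155
166 95 120
```

View pics/scene0.png

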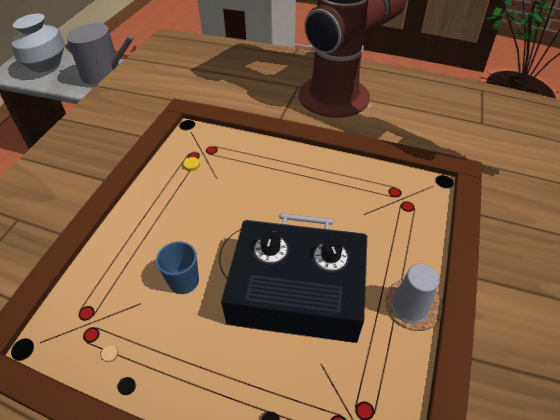

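View pics/c1.png

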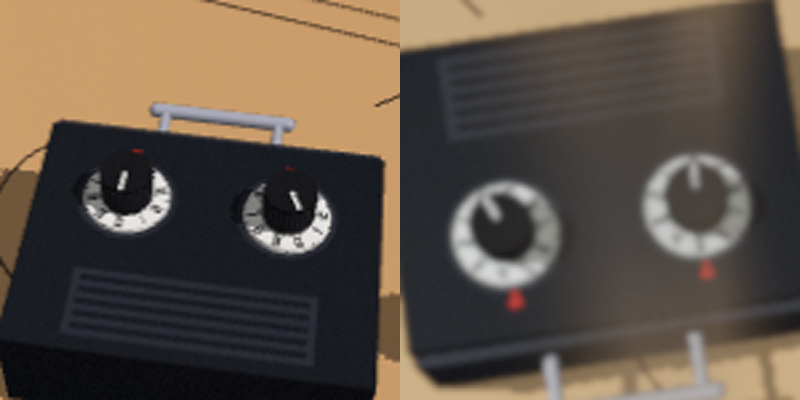

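```bash
cat >> h.py <<'E'
def tool():
    o=ctrl.get_obs(); return np.array(o['tool_pos']),R.from_rotvec(o['tool_rot']).as_matrix(),o
def go(p,yaw):
    """shift and turn in tool axes to reach TCP p, pointing down, jaw axis (tool y) at world angle yaw (deg)"""
    t,M,o=tool(); y=np.array([np.cos(np.radians(yaw)),np.sin(np.radians(yaw)),0]); x=np.array([0,0,-1.])
    G=np.column_stack([x,y,np.cross(x,y)]); rv=np.degrees(R.from_matrix(M.T@G).as_rotvec())
    print('shift mm',1000*M.T@(np.array(p)-t),'turn deg',rv,'q6',o['q'][5],'q1',o['q'][0])
E
python3 - <<'E'
from h import *
t,M,o=tool(); print(M); print(np.array(calibration('wrist')['hand_eye']),calibration('wrist')['fx'])
print(np.degrees(np.arctan2(M[1,1],M[0,1])))
go([0.58,0.09,0.36],101)
go([0.58,0.09,0.36],-79)
E
```

```text
[[ 0.      0.2665  0.9638]
 [ 0.      0.9638 -0.2665]
 [-1.      0.      0.    ]]
[[-0.0003 -0.2898  0.9571 -0.1428]
 [ 1.      0.0008  0.0005 -0.0014]
 [-0.0009  0.9571  0.2898 -0.0744]
 [ 0.      0.      0.      1.    ]] 311.90385185404375
74.54279741972853
shift mm [-128.7023 -383.6591  535.0352] turn deg [-26.4572   0.0004  -0.0016] q6 -0.11900357358777769 q1 1.1820139121668825
shift mm [-128.7023 -383.6591  535.0352] turn deg [153.5428  -0.0023  -0.0006] q6 -0.11900357358777769 q1 1.1820139121668825
```

```bash
python3 - <<'E'
from h import *
go([0.59,0.09,0.27],101)
E
```

```text
shift mm [ -38.7022 -380.9966  544.6734] turn deg [-26.4572   0.0004  -0.0016] q6 -0.11900357358777769 q1 1.1820139121668825
```

arm_command --plan '[[[-0.0025,-0.0238,0.034,0,0,0,0.0854],[-0.0025,-0.0238,0.034,0,0,0,0.0854],[-0.0025,-0.0238,0.034,0,0,0,0.0854],[-0.0025,-0.0238,0.034,0,0,0,0.0854],[-0.0025,-0.0238,0.034,0,0,0,0.0854],[-0.0025,-0.0238,0.034,0,0,0,0.0854],[-0.0025,-0.0238,0.034,0,0,0,0.0854],[-0.0025,-0.0238,0.034,0,0,0,0.0854],[-0.0025,-0.0238,0.034,0,0,0,0.0854],[-0.0025,-0.0238,0.034,0,0,0,0.0854],[-0.0025,-0.0238,0.034,0,0,0,0.0854],[-0.0025,-0.0238,0.034,0,0,0,0.0854],[-0.0025,-0.0238,0.034,0,0,0,0.0854],[-0.0025,-0.0238,0.034,0,0,0,0.0854],[-0.0025,-0.0238,0.034,0,0,0,0.0854],[0,0,0,-6.6,0,0,0.0854],[0,0,0,-6.6,0,0,0.0854],[0,0,0,-6.6,0,0,0.0854],[0,0,0,-6.6,0,0,0.0854],[0,0,0,0,0,0,0.0854]]]'

```text
t: 2.67
tool_pos: [0.5696, 0.1141, 0.2702]
tool_rot: [-0.166, 1.556, 0.168]
contact_force: [0.1, -0.3, 0.7]
opening: 0.0854
```

```bash
python3 - <<'E'
from h import *
o=ctrl.get_obs(); print(o['q'],o['wrist_torque'])
M,im=snap('wrist','w1.png'); np.save('M1.npy',M)
for n in ['knob_left','knob_right','index_left','index_right','drawer_handle']:
    r=mark_of('wrist',n); print(n,[(round(x['conf'],2),W(M,x['at']),px('wrist',M,W(M,x['at']))) for x in r[:2]])
cv2.imwrite('pics/w1b.png',cv2.resize(im[:,:,::-1],(800,600),interpolation=cv2.INTER_CUBIC))
E
```

```text
[ 0.0688 -0.0773  1.6772  0.0014  1.5338 -1.7152] [-0.0031  0.0075  0.0177]
knob_left [(0.96, array([0.6462, 0.1437, 0.1295]), array([295.1941, 275.6646]))]
knob_right [(0.68, array([0.6621, 0.0395, 0.1329]), array([189.9348, 271.5043]))]
index_left [(0.59, array([0.609 , 0.1362, 0.1054]), array([295.2815, 232.0945]))]
index_right [(0.93, array([0.6291, 0.0292, 0.109 ]), array([190.5466, 230.5796]))]
drawer_handle [(0.92, array([0.5552, 0.0734, 0.0802]), array([248.2479, 165.8371]))]
```

View pics/w1b.png

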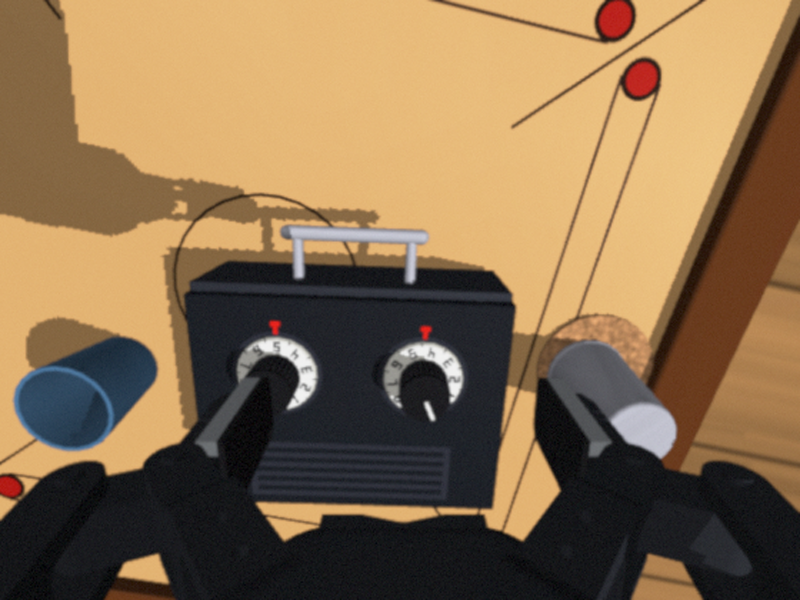

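```bash
python3 - <<'E'
from h import *
M=np.load('M1.npy')
for cam,f,MM in (('wrist','w1.png',M),('top','top0.png',T('top')),('scene','scene0.png',T('scene'))):
    im=cv2.imread('pics/'+f).astype(int); P=[]
    red=(im[:,:,2]>120)&(im[:,:,1]<70)&(im[:,:,0]<70) if cam!='top' else (im[:,:,2]-im[:,:,1]>70)
    for p in ([.608,.138,.106],[.628,.029,.106]):
        u,v=px(cam,MM,p).round().astype(int); m=red[v-9:v+10,u-9:u+10]; y,x=np.nonzero(m)
        q=onz(cam,MM,(x.mean()+u-9,y.mean()+v-9),.106); P.append(q); print(cam,len(x),q)
    d=P[0]-P[1]; yaw=np.arctan2(-d[0],d[1]); print('dist',np.hypot(d[0],d[1]),'yaw',np.degrees(yaw))
    for q in P: print('  knob',q[:2]+.037*np.array([np.cos(yaw),np.sin(yaw)]))
# line on knob tops
im=cv2.imread('pics/w1.png').astype(int).sum(2)
for c in ([.6445,.147],[.663,.0385]):
    P=[]
    for r in np.arange(.002,.018,.001):
        for a in np.radians(np.arange(0,360,3)):
            q=np.array([c[0]+r*np.cos(a),c[1]+r*np.sin(a),.138]); u=px('wrist',M,q); 
            if cv2.getRectSubPix(im.astype(np.float32),(1,1),tuple(u))[0,0]>420: P.append((r,np.degrees(a)))
    print(len(P), P[:20])
E
python3 - <<'E'
import cv2
im=cv2.imread('pics/w1.png')
a=im[215:300,160:335]; cv2.imwrite('pics/c2.png',cv2.resize(a,(787,383),interpolation=cv2.INTER_CUBIC))
E
```

```text
wrist 55 [0.6078 0.1383 0.106 ]
wrist 55 [0.6275 0.0298 0.106 ]
dist 0.11031189449824388 yaw 10.273287008584962
  knob [0.6442 0.1449]
  knob [0.6639 0.0364]
top 17 [0.6067 0.1383 0.106 ]
top 6 [0.6254 0.0305 0.106 ]
dist 0.10937147450410663 yaw 9.860296517113692
  knob [0.6432 0.1446]
  knob [0.6619 0.0369]
scene 0 [nan nan nan]
scene 2 [0.6228 0.0292 0.106 ]
dist nan yaw nan
  knob [nan nan]
  knob [nan nan]
149 [(np.float64(0.003), np.float64(0.0)), (np.float64(0.003), np.float64(3.0000000000000004)), (np.float64(0.003), np.float64(6.000000000000001)), (np.float64(0.003), np.float64(9.0)), (np.float64(0.003), np.float64(12.000000000000002)), (np.float64(0.003), np.float64(14.999999999999998)), (np.float64(0.003), np.float64(18.0)), (np.float64(0.003), np.float64(21.0)), (np.float64(0.003), np.float64(336.0)), (np.float64(0.003), np.float64(339.0)), (np.float64(0.003), np.float64(342.0)), (np.float64(0.003), np.float64(345.0)), (np.float64(0.003), np.float64(348.0)), (np.float64(0.003), np.float64(351.0)), (np.float64(0.003), np.float64(354.0)), (np.float64(0.003), np.float64(357.0)), (np.float64(0.004), np.float64(0.0)), (np.float64(0.004), np.float64(3.0000000000000004)), (np.float64(0.004), np.float64(6.000000000000001)), (np.float64(0.004), np.float64(9.0))]<stdin>:8: RuntimeWarning: Mean of empty slice.
  ret = ret.dtype.type(ret / rcount)
Traceback (most recent call last):
  File "h.py", line 20, in px
    c=calibration(cam); q=M[:3,:3].T@(np.array(p)-M[:3,3]); s=q[:2]/q[2]; s=s*(1+c['k1']*(s@s))
ValueError: time passes only in moves, steps and waits
```

View pics/c2.png

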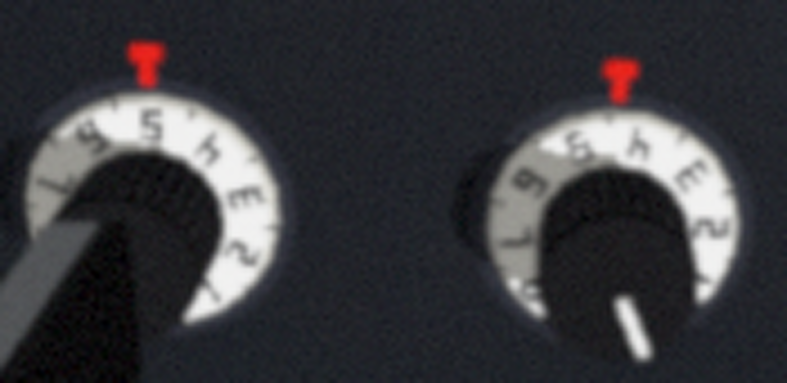

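```bash
python3 - <<'E'
s=open('h.py').read().replace("calibration, search","calibration as _cal, search").replace("def T(","from functools import lru_cache\n@lru_cache\ndef calibration(c): return _cal(c)\ndef T(",1)
open('h.py','w').write(s)
from h import *
M=np.load('M1.npy')
a=onz('wrist',M,(298.3,281.9),.138);b=onz('wrist',M,(303.4,294.4),.138);d=b-a
ang=np.degrees(np.arctan2(d[1],d[0])); print(a,b,ang,'left reading',(190.1-ang)/36)
for L,f in (('wrist','w1.png'),):
    pass
# back-extrapolate centre: line starts ~? check knob axis (.6440,.1448)
print(a[:2]-[.644,.1448], b[:2]-[.644,.1448])
T_=T('top');im=cv2.imread('pics/top0.png')
# top: line blob pts for right dial
g=im.astype(int).min(2)
for c in ([.644,.1448],[.663,.0367]):
    u,v=px('top',T_,[*c,.138]); r=4; ui,vi=int(round(u)),int(round(v)); 
    print(u,v); print(g[vi-7:vi+6,ui-6:ui+7])
go([.644,.1448,.20],100.1); go([.644,.1448,.20],145)
E
```

```text
[0.6477 0.1469 0.138 ] [0.6604 0.1551 0.138 ] 32.96687533844077 left reading 4.364809018376645
[0.0037 0.0021] [0.0164 0.0103]
195.41355794236205 161.14052727740517
[[151 148 160 151 115  73  54  48  52  63  82 109 145]
 [133 132 159 162 135  93  57  42  40  43  48  65  97]
 [101 104 142 163 157 126  81  46  40  40  41  46  58]
 [ 69  71 111 150 165 150 107  61  41  40  41  40  44]
 [ 48  47  80 128 161 161 129  79  46  40  40  41  41]
 [ 39  40  57 100 142 156 136  89  49  40  41  42  41]
 [ 38  39  43  70 107 128 117  79  48  40  40  40  42]
 [ 37  37  39  47  68  85  80  58  42  39  39  39  42]
 [ 38  37  36  40  44  51  49  42  39  39  41  39  40]
 [ 36  38  37  37  39  39  39  39  39  39  40  40  40]
 [ 39  39  38  38  39  38  38  39  38  39  40  40  40]
 [ 42  37  38  38  39  39  38  37  39  39  41  40  40]
 [ 50  39  38  38  37  39  39  37  39  39  39  40  41]]
254.29443690270807 152.28269245068347
[[158 135 110  94 113 146 151 123  88  81  91 103 114]
 [128  95  75  73 107 146 154 125  84  65  66  71  83]
 [ 94  69  62  68 104 143 151 125  84  63  59  61  65]
 [ 72  61  60  67  98 135 145 124  86  63  59  59  60]
 [ 64  60  60  65  92 127 142 125  89  64  59  58  59]
 [ 61  59  61  64  83 115 131 119  87  64  59  59  59]
 [ 61  60  60  61  73  93 104  97  76  62  60  58  59]
 [ 61  60  60  59  64  73  77  73  65  60  60  59  58]
 [ 61  60  60  60  60  62  64  62  60  60  58  60  59]
 [ 60  60  60  60  60  59  61  61  60  60  59  59  59]
 [ 61  60  60  60  60  61  61  60  60  61  61  61  59]
 [ 62  60  60  61  60  60  61  61  60  61  61  60  60]
 [ 62  60  60  60  61  60  62  60  61  61  61  60  60]]
shift mm [70.9479 13.8235 78.7372] turn deg [ 1.9777  0.4636 -0.0273] q6 -1.7117250387955223 q1 0.06991521369894034
shift mm [70.9479 13.8235 78.7372] turn deg [-42.9221   0.4493   0.1554] q6 -1.7117250387955223 q1 0.06991521369894034
```

arm_command --plan '[[[0.0236,0.0046,0.0262,0,0.15,0,0.0854],[0.0236,0.0046,0.0262,0,0.15,0,0.0854],[0.0236,0.0046,0.0262,0,0.15,0,0.0854],[0,0,0,7,0,0,0.0854],[0,0,0,7,0,0,0.0854],[0,0,0,7,0,0,0.0854],[0,0,0,7,0,0,0.0854],[0,0,0,0,0,0,0.0854],[0,0,0,0,0,0,0.0854]]]'

```text
t: 3.72
tool_pos: [0.6471, 0.1482, 0.1945]
tool_rot: [0.232, 1.56, -0.233]
contact_force: [-0.1, 0.6, 0.2]
opening: 0.0854
```

```bash
python3 - <<'E'
from h import *
t,M,o=tool(); print(t, np.degrees(np.arctan2(M[1,1],M[0,1])),o['wrist_torque'])
go([.644,.1448,.114],75)
E
```

```text
[0.6471 0.1482 0.1945] 73.00646173086635 [ 0.0314 -0.0092 -0.01  ]
shift mm [80.5472 -4.111  -1.8699] turn deg [-1.9936 -0.103   0.049 ] q6 -1.1610013356018007 q1 0.11318581742870747
```

arm_command --plan '[[[0.02,-0.0035,-0.0019,0,0,0,0.0854],[0.02,0,0,0,0,0,0.0854],[0.02,0,0,0,0,0,0.07],[0.02,0,0,0,0,0,0.06],[0,0,0,0,0,0,0.05],[0,0,0,0,0,0,0.042],[0,0,0,0,0,0,0.042],[0,0,0,0,0,0,0.042]]]' --squeeze 30

```text
t: 4.38
tool_pos: [0.6469, 0.1464, 0.1185]
tool_rot: [0.221, 1.552, -0.218]
contact_force: [-0.4, 0.9, -0.5]
opening: 0.042
```

```bash
python3 - <<'E'
from h import *
o=ctrl.get_obs(); print(o['tool_pos'],o['wrist_torque'],o['contact_force'],o['opening'])
M,im=snap('wrist','w2.png')
r=mark_of('wrist','knob_left'); print([(round(x['conf'],2),W(M,x['at'])) for x in r])
cv2.imwrite('pics/c3.png',im[200:420,130:430,::-1])
E
```

```text
[0.6469 0.1464 0.1185] [-0.0075 -0.0527  0.0489] [-0.3796  0.8614 -0.5119] 0.04203104058982133
[(0.73, array([0.6437, 0.1434, 0.131 ]))]
```

View pics/c3.png

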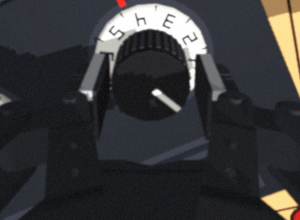

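arm_command --plan '[[[0.004,-0.003,-0.002,0,0,0,0.042],[0,0,0,0,0,0,0.042],[0,0,0,0,0,0,0.038],[0,0,0,0,0,0,0.03],[0,0,0,0,0,0,0.03],[0,0,0,0,0,0,0.03]]]' --squeeze 30

```text
t: 4.98
tool_pos: [0.6463, 0.1458, 0.1181]
tool_rot: [0.224, 1.545, -0.213]
contact_force: [-0.0, 1.6, -1.2]
opening: 0.035
```

```bash
python3 - <<'E'
from h import *
o=ctrl.get_obs(); print(o['tool_pos'],o['wrist_torque'],o['contact_force'],o['opening'])
go(o['tool_pos'],75)
E
```

```text
[0.6463 0.1458 0.1181] [ 0.0357 -0.0977  0.0386] [-0.023   1.5763 -1.1637] 0.03500128563787837
shift mm [0. 0. 0.] turn deg [-0.9777  0.8077 -0.4933] q6 -1.1843452053827779 q1 0.1083947854944352
```

arm_command --plan '[[[0,0,0,-4,0,0,0.03],[0,0,0,-4,0,0,0.03],[0,0,0,-4,0,0,0.03],[0,0,0,-4,0,0,0.03],[0,0,0,-4,0,0,0.03],[0,0,0,-4,0,0,0.03]]]' --squeeze 40

```text
t: 5.48
tool_pos: [0.6463, 0.146, 0.1182]
tool_rot: [-0.121, 1.551, 0.127]
contact_force: [-0.0, 1.3, -0.4]
opening: 0.0347
```

```bash
cat > s.py <<'E'
from h import *
t,M,o=tool(); print(o['t'],t,'yaw',np.degrees(np.arctan2(M[1,1],M[0,1])),'tq',o['wrist_torque'],'F',o['contact_force'],o['opening'],'q6',o['q'][5],o['effort'][5])
E
python3 s.py
```

```text
5.4833 [0.6463 0.146  0.1182] yaw 99.05620698028818 tq [ 0.2547 -0.0089 -0.0286] F [-0.0312  1.2908 -0.38  ] 0.03466175057348758 q6 -1.621499698663577 0.6684966757893562
```

arm_command --plan '[[[0,0,0,-3,0,0,0.03],[0,0,0,0,0,0,0.03]]]'

```text
t: 5.65
tool_pos: [0.6463, 0.146, 0.1182]
tool_rot: [-0.165, 1.548, 0.171]
contact_force: [-0.1, 1.2, -0.1]
opening: 0.0341
```

```bash
python3 s.py
```

```text
5.65 [0.6463 0.146  0.1182] yaw 102.29310010109096 tq [ 0.2287 -0.0097  0.0721] F [-0.0657  1.1852 -0.0561] 0.03414581880588505 q6 -1.678233108311799 -0.2892606798559427
```

arm_command --plan '[[[0,0,0,-3,0,0,0.03],[0,0,0,0,0,0,0.03]]]'

```text
t: 5.82
tool_pos: [0.6462, 0.146, 0.1181]
tool_rot: [-0.205, 1.545, 0.211]
contact_force: [0.2, 0.8, -1.4]
opening: 0.0345
```

```bash
python3 s.py
```

```text
5.8167 [0.6462 0.146  0.1181] yaw 105.24284525077233 tq [ 0.2585 -0.0501  0.058 ] F [ 0.1732  0.8404 -1.4386] 0.034525752074608146 q6 -1.7298586936696798 -0.29343919828534126
```

arm_command --plan '[[[0,0,0,-3,0,0,0.03],[0,0,0,0,0,0,0.03]]]'

```text
t: 5.98
tool_pos: [0.6462, 0.1461, 0.1182]
tool_rot: [-0.244, 1.541, 0.25]
contact_force: [0.4, 1.9, -0.7]
opening: 0.0344
```

```bash
python3 s.py
```

```text
5.9833 [0.6462 0.1461 0.1182] yaw 108.08241787592543 tq [ 0.3007 -0.0391 -0.0024] F [ 0.4357  1.8681 -0.6534] 0.03436539718952392 q6 -1.7795778592908575 -0.302352849394083
```

arm_command --plan '[[[0,0,0,-3,0,0,0.03],[0,0,0,0,0,0,0.03]]]'

```text
t: 6.15
tool_pos: [0.6462, 0.1461, 0.1182]
tool_rot: [-0.282, 1.536, 0.288]
contact_force: [1.8, 1.1, -0.7]
opening: 0.0349
```

```bash
python3 s.py
```

```text
6.15 [0.6462 0.1461 0.1182] yaw 110.85044006222164 tq [ 0.2988 -0.1223 -0.0165] F [ 1.7849  1.1075 -0.7498] 0.0348550928710283 q6 -1.8280730224479218 -0.31055666506290436
```

arm_command --plan '[[[0,0,0,-3,0,0,0.03],[0,0,0,0,0,0,0.03]]]'

```text
t: 6.32
tool_pos: [0.6462, 0.1461, 0.1182]
tool_rot: [-0.32, 1.531, 0.325]
contact_force: [-0.2, 2.2, -1.3]
opening: 0.0345
```

```bash
python3 s.py
```

```text
6.3167 [0.6462 0.1461 0.1182] yaw 113.60539669724456 tq [ 0.2255 -0.0605  0.303 ] F [-0.2059  2.232  -1.2913] 0.034536376695333784 q6 -1.8761433847828584 -0.06323962938040495
```

arm_command --plan '[[[0,0,0,-3,0,0,0.03],[0,0,0,0,0,0,0.03]]]'

```text
t: 6.48
tool_pos: [0.6462, 0.1461, 0.1182]
tool_rot: [-0.357, 1.525, 0.362]
contact_force: [0.2, 1.2, -0.7]
opening: 0.0346
```

```bash
python3 s.py
```

```text
6.4833 [0.6462 0.1461 0.1182] yaw 116.34192480979908 tq [ 0.2651 -0.0188  0.1921] F [ 0.1642  1.2281 -0.7092] 0.034569567266513536 q6 -1.9238838873076647 -0.14735162258148193
```

arm_command --plan '[[[0,0,0,-3,0,0,0.03],[0,0,0,0,0,0,0.03]]]'

```text
t: 6.65
tool_pos: [0.6462, 0.1461, 0.1182]
tool_rot: [-0.393, 1.518, 0.398]
contact_force: [1.2, 1.4, -0.3]
opening: 0.0344
```

```bash
python3 s.py
```

```text
6.65 [0.6462 0.1461 0.1182] yaw 118.98196674253269 tq [ 0.2931 -0.0173 -0.1021] F [ 1.2236  1.423  -0.3076] 0.034391604939095904 q6 -1.9700815141870478 -0.44263193383812904
```

arm_command --plan '[[[0,0,0,2,0,0,0.03],[0,0,0,0,0,0,0.03]]]'

```text
t: 6.82
tool_pos: [0.6462, 0.1461, 0.1182]
tool_rot: [-0.36, 1.525, 0.364]
contact_force: [0.3, 0.6, -0.5]
opening: 0.0344
```

```bash
python3 s.py
```

```text
6.8167 [0.6462 0.1461 0.1182] yaw 116.50326860111237 tq [ 0.2555 -0.0401  0.1701] F [ 0.3103  0.5938 -0.5128] 0.0344013282468563 q6 -1.926777843426726 0.2914559282362461
```

arm_command --plan '[[[0,0,0,-1,0,0,0.03],[0,0,0,0,0,0,0.03]]]'

```text
t: 6.98
tool_pos: [0.6462, 0.1461, 0.1182]
tool_rot: [-0.372, 1.522, 0.377]
contact_force: [0.4, 1.0, -0.4]
opening: 0.0353
```

```bash
python3 s.py
```

```text
6.9833 [0.6462 0.1461 0.1182] yaw 117.4341779521524 tq [ 0.2416 -0.0407  0.0907] F [ 0.3841  0.9908 -0.3908] 0.035273773036900866 q6 -1.9429884642447528 0.024177959421649575
```

arm_command --plan '[[[0,0,0,0,0,0,0.05],[0,0,0,0,0,0,0.055],[0,0,0,0,0,0,0.055],[-0.015,0,0,0,0,0,0.055],[-0.02,0,0,0,0,0,0.085],[-0.02,0,0,0,0,0,0.085],[-0.02,0,0,0,0,0,0.085],[-0.02,0,0,0,0,0,0.085],[0,0,0,0,0,0,0.085]]]'

```text
t: 7.73
tool_pos: [0.6439, 0.1436, 0.2206]
tool_rot: [-0.373, 1.526, 0.372]
contact_force: [0.5, 0.2, 0.6]
opening: 0.0853
```

```bash
python3 s.py; cat > line.py <<'E'
from h import *
import sys
def line(c,f,ref=None):
    M,im=snap('wrist',f); g=im.min(2).astype(np.float32); P=[]
    for x in np.arange(-.0175,.0176,.0007):
        for y in np.arange(-.0175,.0176,.0007):
            if np.hypot(x,y)<.0165:
                u=px('wrist',M,[c[0]+x,c[1]+y,.138]); v=cv2.getRectSubPix(g,(1,1),(float(u[0]),float(u[1])))[0,0]
                if v>130: P.append((x,y))
    P=np.array(P); vx,vy,x0,y0=cv2.fitLine(P.astype(np.float32),cv2.DIST_HUBER,0,.01,.01).ravel()
    if vx*x0+vy*y0<0: vx,vy=-vx,-vy
    a=np.degrees(np.arctan2(vy,vx)); print(len(P),'centroid',x0,y0,'ang',a,'reading',((190.1-a)/36)%10)
if __name__=='__main__': line([float(sys.argv[1]),float(sys.argv[2])],sys.argv[3])
E
python3 line.py .646 .146 w3.png
python3 -c "
from h import *
go([.665,.0377,.16],119)"
```

```text
7.7333 [0.6439 0.1436 0.2206] yaw 117.24815537944266 tq [ 0.0154 -0.0441 -0.0209] F [0.5352 0.1775 0.6498] 0.08525196986461292 q6 -1.9402079741351932 -0.001972629615920596
146 centroid 0.0020299999 0.01134 ang 78.9342 reading 3.0879393
shift mm [  58.6748 -103.8667  -29.772 ] turn deg [-1.7488  0.5588  0.1622] q6 -1.9402526077636135 q1 0.1062868331495356
```

arm_command --plan '[[[0,-0.026,-0.0074,0,0.15,0.04,0.085],[0,-0.026,-0.0074,0,0.15,0.04,0.085],[0.01,-0.026,-0.0074,0,0.15,0.04,0.085],[0.02,-0.026,-0.0074,0,0.15,0.04,0.085],[0.02,0,0,0,0,0,0.085],[0,0,0,0,0,0,0.06],[0,0,0,0,0,0,0.06]]]'

```text
t: 8.37
tool_pos: [0.6638, 0.0336, 0.1648]
tool_rot: [-0.375, 1.542, 0.375]
contact_force: [-0.7, 0.4, 0.3]
opening: 0.0635
```

```bash
python3 s.py; python3 line.py .665 .0377 w4.png
python3 -c "
from h import *
M=T('wrist')
r=mark_of('wrist','knob_right'); print([(round(x['conf'],2),W(M,x['at'])) for x in r])
go([.665,.0377,.116],117)"
```

```text
8.3667 [0.6638 0.0336 0.1648] yaw 117.36085987033654 tq [ 0.0422 -0.0417 -0.0306] F [-0.7093  0.3717  0.2519] 0.06347168775689167 q6 -2.108978096680308 -0.011840792431030422
121 centroid 0.0091699995 6.9999995e-05 ang 5.6451273 reading 5.123747
[(0.6, array([0.6597, 0.0398, 0.1316]))]
shift mm [49.1355  2.1671  2.7812] turn deg [ 0.4261 -0.1802 -0.0637] q6 -2.108992438552324 q1 -0.05964649605354201
```

arm_command --plan '[[[0.012,0.001,0.0005,0,0,0,0.06],[0.012,0.001,0.0005,0,0,0,0.06],[0.012,0.001,0.0005,0,0,0,0.055],[0.012,0.001,0.0005,0,0,0,0.05],[0,0,0,0,0,0,0.042],[0,0,0,0,0,0,0.042],[0,0,0,0,0,0,0.042]]]' --squeeze 30

```text
t: 9.05
tool_pos: [0.6658, 0.0413, 0.1161]
tool_rot: [-0.383, 1.534, 0.375]
contact_force: [0.4, -1.9, -0.7]
opening: 0.0426
```

```bash
python3 s.py
python3 -c "
from h import *
M,im=snap('wrist','w5.png'); cv2.imwrite('pics/c5.png',im[200:420,130:430,::-1])
r=mark_of('wrist','knob_right'); print([(round(x['conf'],2),W(M,x['at'])) for x in r])
"
```

```text
9.05 [0.6658 0.0413 0.1161] yaw 117.70331575624459 tq [-0.1391  0.0774 -0.0235] F [ 0.3551 -1.8624 -0.6732] 0.04259074038382256 q6 -2.101160931817335 -0.010855153086595237
[(0.92, array([0.6634, 0.0381, 0.1321]))]
```

View pics/c5.png

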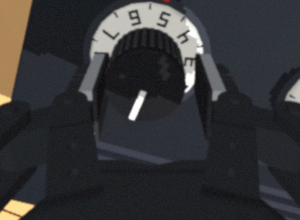

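arm_command --plan '[[[0,-0.002,0,0,0,0,0.042],[0,-0.0015,0,0,0,0,0.04],[0,0,0,0,0,0,0.036],[0,0,0,0,0,0,0.03],[0,0,0,0,0,0,0.03],[0,0,0,0,0,0,0.03],[0,0,0,0,0,0,0.03]]]' --squeeze 40

```text
t: 9.73
tool_pos: [0.6675, 0.0389, 0.1175]
tool_rot: [-0.38, 1.533, 0.377]
contact_force: [-0.5, -0.2, -0.4]
opening: 0.0347
```

```bash
python3 s.py
```

```text
9.7333 [0.6675 0.0389 0.1175] yaw 117.6826788919614 tq [-0.0724 -0.0468  0.0018] F [-0.4802 -0.2096 -0.3772] 0.03469470178210764 q6 -2.1063112222083693 0.011052607151214033
```

arm_command --plan '[[[0,0,0,6,0,0,0.03],[0,0,0,6,0,0,0.03],[0,0,0,6,0,0,0.03],[0,0,0,6,0,0,0.03],[0,0,0,6,0,0,0.03],[0,0,0,6,0,0,0.03],[0,0,0,6,0,0,0.03],[0,0,0,0,0,0,0.03]]]'

```text
t: 10.4
tool_pos: [0.6677, 0.0368, 0.1175]
tool_rot: [0.22, 1.553, -0.227]
contact_force: [-0.5, -0.6, -1.4]
opening: 0.0346
```

```bash
python3 s.py
```

```text
10.4 [0.6677 0.0368 0.1175] yaw 73.68399711816878 tq [ 0.0597 -0.0181 -0.0279] F [-0.4904 -0.5858 -1.3525] 0.03458039302787358 q6 -1.338481956660525 0.6250413693487644
```

arm_command --plan '[[[0,0,0,3,0,0,0.03],[0,0,0,0,0,0,0.03]]]'

```text
t: 10.57
tool_pos: [0.6677, 0.0366, 0.1176]
tool_rot: [0.258, 1.549, -0.266]
contact_force: [-0.3, -0.1, 0.0]
opening: 0.0344
```

```bash
python3 s.py
```

```text
10.5667 [0.6677 0.0366 0.1176] yaw 70.862699261948 tq [-0.026  -0.0161 -0.0353] F [-0.3375 -0.0845  0.0096] 0.03441106879914256 q6 -1.289277699784362 0.323645593598485
```

arm_command --plan '[[[0,0,0,3,0,0,0.03],[0,0,0,0,0,0,0.03]]]'

```text
t: 10.73
tool_pos: [0.6677, 0.0365, 0.1176]
tool_rot: [0.295, 1.544, -0.303]
contact_force: [0.7, -0.9, -0.6]
opening: 0.0346
```

```bash
python3 s.py
```

```text
10.7333 [0.6677 0.0365 0.1176] yaw 68.13663805888002 tq [ 0.0085  0.0154 -0.0397] F [ 0.6957 -0.8641 -0.6023] 0.03463900136162919 q6 -1.2416983369324608 0.31290560960769653
```

arm_command --plan '[[[0,0,0,3,0,0,0.03],[0,0,0,0,0,0,0.03]]]'

```text
t: 10.9
tool_pos: [0.6676, 0.0364, 0.1175]
tool_rot: [0.332, 1.538, -0.34]
contact_force: [0.0, -0.3, -0.4]
opening: 0.0346
```

```bash
python3 s.py
```

```text
10.9 [0.6676 0.0364 0.1175] yaw 65.43963903939498 tq [-0.0075 -0.0171 -0.008 ] F [ 0.0199 -0.2795 -0.4357] 0.03463073367181333 q6 -1.1946275277221305 0.3081024717539549
```

arm_command --plan '[[[0,0,0,3,0,0,0.03],[0,0,0,0,0,0,0.03]]]'

```text
t: 11.07
tool_pos: [0.6675, 0.0363, 0.1176]
tool_rot: [0.369, 1.532, -0.377]
contact_force: [0.4, -1.0, -1.0]
opening: 0.0345
```

```bash
python3 s.py
```

```text
11.0667 [0.6675 0.0363 0.1176] yaw 62.7292585284261 tq [-0.0232 -0.0222 -0.1923] F [ 0.3747 -0.9525 -1.0016] 0.03451960891478181 q6 -1.1474381579659814 0.0908660888671875
```

arm_command --plan '[[[0,0,0,2,0,0,0.03],[0,0,0,0,0,0,0.03]]]'

```text
t: 11.23
tool_pos: [0.6675, 0.0362, 0.1175]
tool_rot: [0.392, 1.528, -0.399]
contact_force: [-0.2, -0.5, -0.2]
opening: 0.0346
```

```bash
python3 s.py
```

```text
11.2333 [0.6675 0.0362 0.1175] yaw 61.06889588983544 tq [-0.0431 -0.0277 -0.1763] F [-0.2255 -0.456  -0.1585] 0.0345867078633369 q6 -1.118599523090336 0.06383289350196719
```

arm_command --plan '[[[0,0,0,2,0,0,0.03],[0,0,0,0,0,0,0.03]]]'

```text
t: 11.4
tool_pos: [0.6675, 0.0361, 0.1175]
tool_rot: [0.414, 1.524, -0.422]
contact_force: [-0.8, -0.2, -0.4]
opening: 0.0348
```

```bash
python3 s.py
```

```text
11.4 [0.6675 0.0361 0.1175] yaw 59.42836377682099 tq [-0.0896  0.0676 -0.0566] F [-0.7508 -0.1604 -0.4329] 0.03477892128874287 q6 -1.0899654202199829 0.2513237949460745
```

arm_command --plan '[[[0,0,0,0,0,0,0.05],[0,0,0,0,0,0,0.055],[0,0,0,0,0,0,0.055],[-0.015,0,0,0,0,0,0.055],[-0.02,0,0,0,0,0,0.06],[-0.02,0,0,0,0,0,0.06],[-0.02,0,0,0,0,0,0.06],[0,0,0,0,0,0,0.06]]]'

```text
t: 12.07
tool_pos: [0.6667, 0.0378, 0.198]
tool_rot: [0.406, 1.527, -0.411]
contact_force: [1.1, 0.0, 1.2]
opening: 0.0601
```

```bash
python3 s.py; python3 line.py .6665 .0365 w6.png; python3 line.py .646 .146 w6b.png
python3 -c "
from h import *
go([.556,.0733,.16],10.5)
M=T('wrist')
r=mark_of('wrist','drawer_handle'); print([(round(x['conf'],2),W(M,x['at'])) for x in r])"
```

```text
12.0667 [0.6667 0.0378 0.198 ] yaw 60.1118966241905 tq [-0.0155 -0.0516  0.007 ] F [1.1133 0.0404 1.2289] 0.06012217378829457 q6 -1.1013641203427698 0.0070457858964800835
157 centroid 0.00539 -0.0032900001 ang -109.69925 reading 8.327757
132 centroid 0.00062999997 0.00637 ang 77.01334 reading 3.1412961
shift mm [  33.5527  -23.4017 -112.1475] turn deg [49.5916  0.1441  0.2507] q6 -1.1010341791359517 q1 -0.05291299128133996
[(0.6, array([0.5513, 0.0718, 0.0762])), (0.36, array([0.6627, 0.037 , 0.1278]))]
```

arm_command --plan '[[[0,-0.006,-0.028,0,0,0,0.06],[0,-0.006,-0.028,0,0,0,0.06],[0,-0.006,-0.028,0,0,0,0.06],[0,-0.006,-0.028,0,0,0,0.06],[0,0,0,7,0,0,0.06],[0,0,0,7,0,0,0.06],[0,0,0,7,0,0,0.04],[0,0,0,7,0,0,0.03],[0,0,0,7,0,0,0.024],[0,0,0,7,0,0,0.024],[0,0,0,7,0,0,0.024],[0,0,0,0,0,0,0.024]]]'

```text
t: 13.22
tool_pos: [0.5342, 0.0744, 0.1635]
tool_rot: [1.06, 1.321, -1.119]
contact_force: [0.4, 0.3, 0.2]
opening: 0.024
```

```bash
python3 s.py; python3 -c "
from h import *
go([.556,.0733,.061],10.5)
M,im=snap('wrist','w7.png'); np.save('M7.npy',M); cv2.imwrite('pics/c7.png',cv2.resize(im[:,:,::-1],(800,600)))
for n in ('drawer_handle','knob_left','knob_right'):
  r=mark_of('wrist',n); print(n,[(round(x['conf'],2),W(M,x['at']),px('wrist',M,W(M,x['at']))) for x in r])"
```

```text
13.2167 [0.5342 0.0744 0.1635] yaw 9.66650877433199 tq [ 0.035  -0.0444 -0.0231] F [0.3761 0.3066 0.2339] 0.02400565197028975 q6 -0.16569170529522792 0.7833883725106716
shift mm [101.2948  26.3753   5.2773] turn deg [-0.8403 -0.2998  2.8536] q6 -0.16569170529522792 q1 0.00225544866783774
drawer_handle [(0.95, array([0.5515, 0.072 , 0.0801]), array([310.5737, 223.7303]))]
knob_left [(0.69, array([0.6421, 0.1425, 0.1307]), array([505.3918, 161.8534]))]
knob_right [(0.83, array([0.6626, 0.0369, 0.1311]), array([475.5966, 331.9944]))]
```

View pics/c7.png

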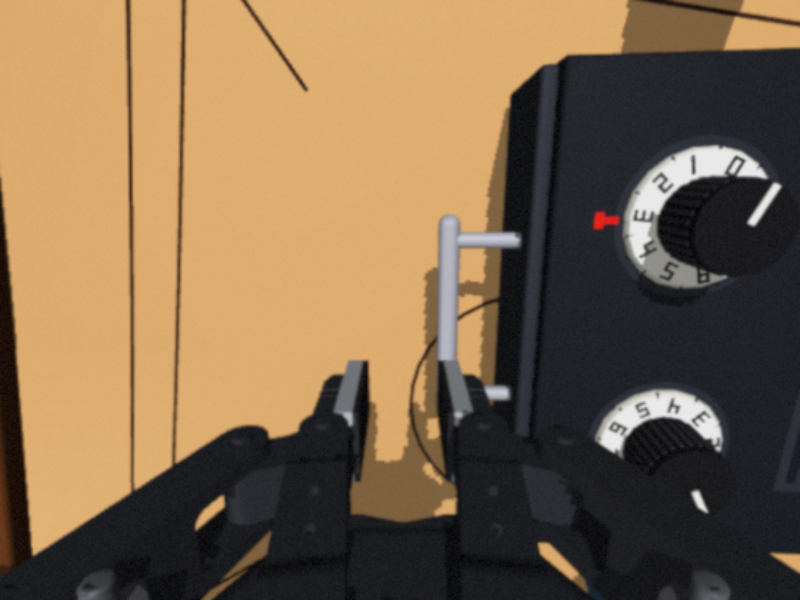

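```bash
python3 - <<'E'
from h import *
M=np.load('M7.npy')
a=onz('wrist',M,(488,344.5),.138);b=onz('wrist',M,(495,357),.138);d=b-a; A=np.degrees(np.arctan2(d[1],d[0])); print('right',A,(190.1-A)/36)
p=onz('wrist',M,(449*.7,225*.7),.081);q=onz('wrist',M,(448.5*.7,350*.7),.081); print(p,q,np.degrees(np.arctan2(-(p-q)[0],(p-q)[1])))
p=onz('wrist',M,(449*.7,217*.7),.081); u=(p-q)/np.linalg.norm(p-q); print('mid',p-u*.05)
E
```

```text
right -47.72426924902039 6.606229701361677
[0.5443 0.1218 0.081 ] [0.5574 0.0557 0.081 ] 11.173472870948114
mid [0.5532 0.0766 0.081 ]
```

arm_command --plan '[[[0.01,0.006,0.002,-0.4,-0.1,1,0.024],[0.01,0.006,0.002,-0.4,-0.1,1,0.024],[0.01,0.006,0.001,-0.4,-0.1,0.8,0.024],[0,0,0,0,0,0,0.024],[0,0,0,0,0,0,0.024]]]'

```text
t: 13.83
tool_pos: [0.5542, 0.0726, 0.1342]
tool_rot: [1.06, 1.295, -1.055]
contact_force: [0.1, -0.0, -0.5]
opening: 0.0242
```

```bash
python3 s.py; python3 -c "
from h import *
go([.5535,.0745,.062],11)
M,im=snap('wrist','w8.png'); 
r=mark_of('wrist','drawer_handle'); print([(round(x['conf'],2),W(M,x['at'])) for x in r])"
```

```text
13.8333 [0.5542 0.0726 0.1342] yaw 11.650089237326831 tq [ 0.0104  0.0352 -0.0177] F [ 0.1275 -0.0175 -0.4541] 0.024235742431426163 q6 -0.20654305754554028 -0.0012120589963160455
shift mm [72.1683 -0.6502 -2.0291] turn deg [ 0.65    0.0326 -0.2891] q6 -0.20654305754554028 q1 -0.0030906051964705145
[(0.74, array([0.5537, 0.0731, 0.0791]))]
```

arm_command --plan '[[[0.014,0,0,0,0,0,0.024],[0.014,0,0,0,0,0,0.024],[0.012,0,0,0,0,0,0.024],[0.01,0,0,0,0,0,0.024],[0,0,0,0,0,0,0.024]]]'

```text
t: 14.35
tool_pos: [0.556, 0.0728, 0.0832]
tool_rot: [1.062, 1.291, -1.05]
contact_force: [-0.4, -0.3, -0.0]
opening: 0.0237
```

```bash
python3 s.py; python3 -c "
from h import *
go([.5538,.0735,.062],11)
M,im=snap('wrist','w9.png'); cv2.imwrite('pics/c9.png',im[150:400,160:460,::-1])"
```

```text
14.35 [0.556  0.0728 0.0832] yaw 11.707545075702043 tq [-0.011   0.0514  0.0075] F [-0.4197 -0.3457 -0.0349] 0.023695815182322028 q6 -0.20713015035479768 0.00020577617306116736
shift mm [21.1474 -2.2052 -1.1334] turn deg [ 0.707   0.096  -0.5826] q6 -0.20713015035479768 q1 -0.0026584105651547255
```

View pics/c9.png

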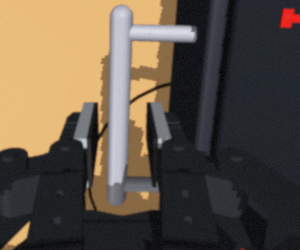

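arm_command --plan '[[[0.01,-0.0007,0,0,0,-0.2,0.024],[0.01,-0.0007,0,0,0,-0.2,0.024],[0.002,0,0,0,0,0,0.02],[0,0,0,0,0,0,0.014],[0,0,0,0,0,0,0.006],[0,0,0,0,0,0,0.006],[0,0,0,0,0,0,0.006]]]' --squeeze 25

```text
t: 14.98
tool_pos: [0.5542, 0.0722, 0.0608]
tool_rot: [1.057, 1.297, -1.059]
contact_force: [0.3, -0.1, -1.7]
opening: 0.0101
```

```bash
python3 s.py
```

```text
14.9833 [0.5542 0.0722 0.0608] yaw 11.643901745488039 tq [ 0.004   0.0409 -0.1709] F [ 0.2893 -0.072  -1.6604] 0.010105413299698178 q6 -0.20508698286399385 -0.1938037946820259
```

Gripped the bar. Pull in small steps along −tool y, watching the force.

arm_command --plan '[[[0,-0.0015,0,0,0,0,0.006],[0,-0.0015,0,0,0,0,0.006]]]'

```text
t: 15.15
tool_pos: [0.552, 0.0718, 0.0608]
tool_rot: [1.059, 1.296, -1.058]
contact_force: [1.0, -0.3, -3.3]
opening: 0.0103
```

```bash
python3 s.py
```

```text
15.15 [0.552  0.0718 0.0608] yaw 11.602902199251417 tq [ 0.0338 -0.1657 -0.181 ] F [ 1.0089 -0.2578 -3.3433] 0.010327364394230305 q6 -0.20581654165587188 -0.18865069840103388
```

arm_command --plan '[[[0,-0.002,0,0,0,0,0.006],[0,-0.002,0,0,0,0,0.006]]]'

```text
t: 15.32
tool_pos: [0.5482, 0.0711, 0.0608]
tool_rot: [1.06, 1.295, -1.057]
contact_force: [1.2, 1.5, -2.7]
opening: 0.0103
```

```bash
python3 s.py
```

```text
15.3167 [0.5482 0.0711 0.0608] yaw 11.591447856199963 tq [ 0.0244 -0.128  -0.1961] F [ 1.1723  1.4545 -2.6634] 0.01029645654241779 q6 -0.20730117376084825 -0.18379260320216417
```

arm_command --plan '[[[0,-0.003,0,0,0,0,0.006],[0,-0.0035,0,0,0,0,0.006],[0,-0.0035,0,0,0,0,0.006],[0,-0.0035,0,0,0,0,0.006],[0,-0.0035,0,0,0,0,0.006],[0,-0.0035,0,0,0,0,0.006],[0,-0.0035,0,0,0,0,0.006],[0,-0.0035,0,0,0,0,0.006],[0,-0.0035,0,0,0,0,0.006],[0,-0.0035,0,0,0,0,0.006]]]'

```text
t: 16.15
tool_pos: [0.5107, 0.0645, 0.0608]
tool_rot: [1.062, 1.295, -1.055]
contact_force: [1.8, 1.8, -1.9]
opening: 0.0098
```

```bash
python3 s.py
```

```text
16.15 [0.5107 0.0645 0.0608] yaw 11.579355323142604 tq [ 0.2528 -0.1181 -0.239 ] F [ 1.8262  1.8419 -1.9007] 0.009779639215058158 q6 -0.22265526489295379 -0.17122399527579546
```

arm_command --plan '[[[0,-0.0035,0,0,0,0,0.006],[0,-0.0035,0,0,0,0,0.006],[0,-0.0035,0,0,0,0,0.006],[0,-0.0035,0,0,0,0,0.006],[0,-0.0035,0,0,0,0,0.006],[0,-0.0035,0,0,0,0,0.006],[0,-0.003,0,0,0,0,0.006],[0,-0.003,0,0,0,0,0.006]]]'

```text
t: 16.82
tool_pos: [0.4811, 0.0592, 0.0608]
tool_rot: [1.063, 1.297, -1.055]
contact_force: [1.1, 2.7, -1.9]
opening: 0.01
```

```bash
python3 s.py
```

```text
16.8167 [0.4811 0.0592 0.0608] yaw 11.566959753094242 tq [ 0.3637 -0.1309 -0.1763] F [ 1.055   2.6906 -1.8988] 0.009996571398897187 q6 -0.23644004221895493 -0.1683320850133896
```

arm_command --plan '[[[0,-0.003,0,0,0,0,0.006],[0,-0.003,0,0,0,0,0.006],[0,-0.003,0,0,0,0,0.006],[0,-0.002,0,0,0,0,0.006],[0,-0.0015,0,0,0,0,0.006]]]'

```text
t: 17.23
tool_pos: [0.4672, 0.0568, 0.0608]
tool_rot: [1.064, 1.297, -1.054]
contact_force: [0.9, 3.3, -1.6]
opening: 0.0098
```

```bash
python3 s.py
```

```text
17.2333 [0.4672 0.0568 0.0608] yaw 11.56650801363518 tq [ 0.3912 -0.0577 -0.1736] F [ 0.9414  3.3008 -1.619 ] 0.009780080992202025 q6 -0.24351321956747166 -0.17345877829939127
```

arm_command --plan '[[[0,-0.0015,0,0,0,0,0.006],[0,-0.0015,0,0,0,0,0.006]]]'

```text
t: 17.4
tool_pos: [0.4657, 0.0565, 0.0609]
tool_rot: [1.067, 1.293, -1.05]
contact_force: [11.9, 5.6, -10.8]
opening: 0.0101
```

```bash
python3 s.py
```

```text
17.4 [0.4657 0.0565 0.0609] yaw 11.54049567344941 tq [ 0.7923 -1.7331 -0.1391] F [ 11.8574   5.6043 -10.7614] 0.010116852146939276 q6 -0.24528637430328668 -0.16888751182705164
```

arm_command --plan '[[[0,0,0,0,0,0,0.006],[0,0,0,0,0,0,0.016],[0,0,0,0,0,0,0.024],[0,0,0,0,0,0,0.024],[0,0,0,0,0,0,0.024]]]'

```text
t: 17.82
tool_pos: [0.466, 0.0547, 0.0616]
tool_rot: [1.063, 1.29, -1.051]
contact_force: [0.0, -1.2, 0.5]
opening: 0.024
```

```bash
python3 s.py; python3 -c "
from h import *
go([.4657,.0565,.2],11)"
```

```text
17.8167 [0.466  0.0547 0.0616] yaw 11.648545579301803 tq [ 0.0203 -0.0563  0.0036] F [ 0.002  -1.2406  0.4859] 0.024031156324144803 q6 -0.24659039929292542 0.000665367697365582
shift mm [-138.3755    1.5116   -1.6653] turn deg [ 0.6481  0.0763 -0.6146] q6 -0.24659039929292542 q1 -0.04277236592416541
```

Free of the bar. Rise straight up, slowly at first, then look with the top and scene cameras.

arm_command --plan '[[[-0.008,0,0,0,0,0,0.024],[-0.01,0,0,0,0,0,0.024],[-0.015,0,0,0,0,0,0.024],[-0.02,0,0,0,0,0,0.024],[-0.03,0,0,0,0,0,0.024],[-0.03,0,0,0,0,0,0.024],[-0.03,0,0,0,0,0,0.024],[-0.03,0,0,0,0,0,0.024],[0,0,0,0,0,0,0.024],[0,0,0,0,0,0,0.024]]]'

```text
t: 18.65
tool_pos: [0.4631, 0.0536, 0.2511]
tool_rot: [1.062, 1.286, -1.05]
contact_force: [-0.2, 0.5, -1.0]
opening: 0.0243
```

```bash
python3 s.py; python3 - <<'E'
from h import *
for cam in ('wrist','scene'):
    M,im=snap(cam,cam+'9.png')
    for n in ('drawer_handle','knob_left','knob_right','cup_mid','tumbler_mid','striker_mid'):
        r=mark_of(cam,n)[:1]; print(cam,n,[(round(x['conf'],2),W(M,x['at'])) for x in r])
a=cv2.imread('pics/scene9.png'); b=cv2.imread('pics/wrist9.png')
cv2.imwrite('pics/c10.png',cv2.resize(np.hstack([a[120:380,120:460],b[80:340,220:]]),(800,306),interpolation=cv2.INTER_CUBIC))
E
```

```text
18.65 [0.4631 0.0536 0.2511] yaw 11.678753043321919 tq [-0.0189  0.0111 -0.0415] F [-0.1745  0.4815 -0.9543] 0.024332853571168368 q6 -0.24733801373146205 0.00048511699787923135
wrist drawer_handle [(0.78, array([0.4646, 0.055 , 0.0838]))]
wrist knob_left [(0.61, array([0.644 , 0.144 , 0.1302]))]
wrist knob_right [(0.81, array([0.6632, 0.0384, 0.1318]))]
wrist cup_mid []
wrist tumbler_mid []
wrist striker_mid [(0.7, array([0.6629, 0.035 , 0.1304]))]
scene drawer_handle [(0.65, array([0.4652, 0.0616, 0.0832]))]
scene knob_left [(0.85, array([0.6443, 0.1496, 0.132 ]))]
scene knob_right [(0.97, array([0.6616, 0.0375, 0.1339]))]
scene cup_mid [(0.9, array([ 0.7356, -0.1196,  0.0657]))]
scene tumbler_mid [(0.84, array([0.6498, 0.3115, 0.0749]))]
scene striker_mid [(0.62, array([ 0.4214, -0.2605,  0.028 ]))]
```

View pics/c10.png

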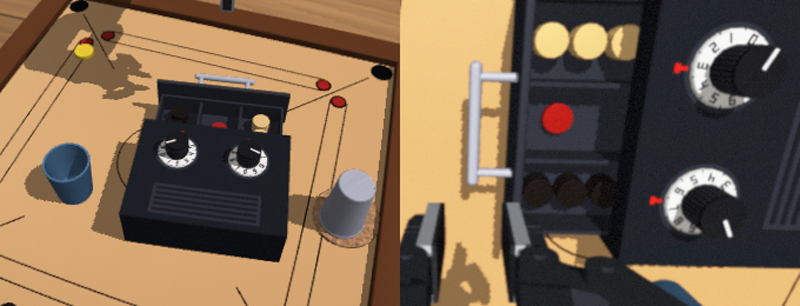

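```bash
python3 -c "
from station import finish_job; print(finish_job())"
```

```text
the job is handed in; nothing more can be done
None
```

The drawer is out at its stop and released, with both dials left on their catches. I handed the job in at about 19 s of the 72 s allowed.

- **Left dial:** I turned it counter-clockwise until the catch drew it in. I backed off to near the gate's middle before letting go. It reads about 3.1.
- **Right dial:** I turned it clockwise and felt its catch. The picture puts it at about 6.6 and the tool angle at about 6.7. One automatic line reading gave 8.3; that came from a disturbed picture, and I discarded it.
- **Drawer:** It slid with about 1–3 N all the way and was never forced while locked. At about 90 mm it met its stop with about 12 N along the pull, and I released it there.

**Last checks:**
- The final picture shows the drawer open with the men visible.
- The wrist camera finds the handle within about 2 mm of where I let go. The scene camera puts it about 5 mm to the side, roughly its usual error.
- The cup, tumbler and striker are within about 5 mm of their first measurements, which is also camera error.
- The gripper hangs clear, about 16 cm above the handle.

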